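# Seat the row of plugs along the chair rail

## Task

Run the fingertips along the row of six mushroom-headed wooden plugs in the curved chair rail, from the end with the tenon (the narrow tongue) to the rounded end, lightly pressing each plug fully home, in turn, before going on to the next. Between the first plug and the last keep the fingertips close over the rail, within about 5 cm. Only touch the plugs and pull none of them out, never press hard (over about 40 N), leave the spare plugs and everything else on the bench where they are, and finish with the hand clear.

Things in the scene. Friction and masses are not known exactly. Their poses are not given: they have to be found in the camera images.
- rail: Curved wooden chair rail lying flat, fixed by four 20 mm high steel bench dogs against its long edges. 54 wide, 22 thick, about 240 mm long: an arc, radius 300, centre at x = -300 mm in its frame. Origin: underside, mid length and width; z up, y along it to the tenon end (tongue 26 mm wide, 30 long); the other end is rounded. Six plugs stand along its middle line, 38 mm apart.
- plug1_top (a point): Top of the domed head of plug 1, the one nearest the tenon end. Wooden head 18 mm across, 6 mm high, on an 11 mm stem; the point moves with the plug and lies 28 mm above the bench when the plug is home (6 mm above the rail's face).
- plug1 (a joint): How far plug 1 is pushed in, m: 0 to 0.002 at the start (head underside 8 to 6 mm above the rail's face), 0.008 home with the head resting on the rail, where it stops hard; negative if pulled out. It slides straight down against about 2.5 N of friction and stays where it is left.
- plug2_top (a point): Top of the domed head of plug 2, counted from the tenon end. Wooden head 18 mm across, 6 mm high, on an 11 mm stem; the point moves with the plug and lies 28 mm above the bench when the plug is home (6 mm above the rail's face).
- plug2 (a joint): How far plug 2 is pushed in, m: 0 to 0.002 at the start (head underside 8 to 6 mm above the rail's face), 0.008 home with the head resting on the rail, where it stops hard; negative if pulled out. It slides straight down against about 2.5 N of friction and stays where it is left.
- plug3_top (a point): Top of the domed head of plug 3, counted from the tenon end. Wooden head 18 mm across, 6 mm high, on an 11 mm stem; the point moves with the plug and lies 28 mm above the bench when the plug is home (6 mm above the rail's face).
- plug3 (a joint): How far plug 3 is pushed in, m: 0 to 0.002 at the start (head underside 8 to 6 mm above the rail's face), 0.008 home with the head resting on the rail, where it stops hard; negative if pulled out. It slides straight down against about 2.5 N of friction and stays where it is left.
- plug4_top (a point): Top of the domed head of plug 4, counted from the tenon end. Wooden head 18 mm across, 6 mm high, on an 11 mm stem; the point moves with the plug and lies 28 mm above the bench when the plug is home (6 mm above the rail's face).
- plug4 (a joint): How far plug 4 is pushed in, m: 0 to 0.002 at the start (head underside 8 to 6 mm above the rail's face), 0.008 home with the head resting on the rail, where it stops hard; negative if pulled out. It slides straight down against about 2.5 N of friction and stays where it is left.
- plug5_top (a point): Top of the domed head of plug 5, counted from the tenon end. Wooden head 18 mm across, 6 mm high, on an 11 mm stem; the point moves with the plug and lies 28 mm above the bench when the plug is home (6 mm above the rail's face).
- plug5 (a joint): How far plug 5 is pushed in, m: 0 to 0.002 at the start (head underside 8 to 6 mm above the rail's face), 0.008 home with the head resting on the rail, where it stops hard; negative if pulled out. It slides straight down against about 2.5 N of friction and stays where it is left.
- plug6_top (a point): Top of the domed head of plug 6, the one nearest the rounded end. Wooden head 18 mm across, 6 mm high, on an 11 mm stem; the point moves with the plug and lies 28 mm above the bench when the plug is home (6 mm above the rail's face).
- plug6 (a joint): How far plug 6 is pushed in, m: 0 to 0.002 at the start (head underside 8 to 6 mm above the rail's face), 0.008 home with the head resting on the rail, where it stops hard; negative if pulled out. It slides straight down against about 2.5 N of friction and stays where it is left.
- tape_roll: roll of paper tape lying flat, 90 mm across, 24 mm high, origin under its centre
- spare_plug_a: loose spare plug standing on its stem, head up, 18 mm across, 20 mm high, origin under its stem; not part of the job
- spare_plug_b: second loose spare plug, as spare_plug_a; not part of the job
- offcut: dark wooden offcut 30 x 70 x 20 mm lying flat, origin under its centre
- glue_bottle: standing white glue bottle, 64 mm across, 170 mm high, origin under its centre
- screwdriver: screwdriver, 200 mm long, lying flat, well to the robot's right of the rail
- mallet: hammer, 260 mm long, lying flat, well to the robot's left of the rail

How it is judged:
On the way, in this order (a step that is already met when the one before it is completed fails the run):
1. plug 1 from the tenon end is pressed home (value of joint plug1 above 0.0065 m), for 0.05 s.
2. plug 2 from the tenon end is pressed home (value of joint plug2 above 0.0065 m), for 0.05 s.
3. plug 3 from the tenon end is pressed home (value of joint plug3 above 0.0065 m), for 0.05 s.
4. plug 4 from the tenon end is pressed home (value of joint plug4 above 0.0065 m), for 0.05 s.
5. plug 5 from the tenon end is pressed home (value of joint plug5 above 0.0065 m), for 0.05 s.
6. plug 6 from the tenon end is pressed home (value of joint plug6 above 0.0065 m), for 0.05 s.
At the end, for the whole second after the job is handed in: All six plugs are home: each pushed in by more than 6.5 of its 8 mm (head within 1.5 mm of the rail's face) (value of joint each of plug1, plug2, plug3, plug4, plug5, plug6 above 0.0065 m); the robot touches nothing.
It fails at once if the hand rises away from the rail (fingertips more than about 7 cm over its face) after the first plug is home and before the last one is (value of joint plug1 above 0.0065 m and not (value of joint plug6 above 0.0065 m) and z of the grasp point in the frame of rail above 0.115 m).
It fails at once if a plug is pulled out by more than 3 mm (value of joint any of plug1, plug2, plug3, plug4, plug5, plug6 below -0.003 m).
It fails at once if the fingers press on the rail or a plug with more than 40 N (contact force between the fingers and rail above 40 N).
It fails at once if a spare plug or another loose thing is moved by more than 20 mm (distance of any of tape_roll, spare_plug_a, spare_plug_b, offcut, glue_bottle, screwdriver, mallet from where it was at the start of the episode above 0.02 m).
It also fails if it takes over 51 s, if anything falls off the work surface, if the arm or the gripper's body presses on something with over 40 N, if the wrist force passes 120 N, or if a joint passes its speed limit or range.

## Robot

A 6-joint arm with a two-finger parallel gripper is mounted at the origin on the work surface. World frame = base frame: x ahead of the robot, y to its left, z up, the work surface at z = 0. Lengths are in m, angles in rad, forces in N, time in s.
With the tool pointing down it reaches from about 0.225 to 0.875 m from the base axis. Payload 3.4 kg.
Tool frame: the origin (TCP) lies between the finger pads; the fingertips stand 11 mm ahead of it and the grasp point (between the pads) lies 8 mm behind it (tips_ahead is the distance from the TCP to the fingertips, in m); z points along the fingers, x is the direction in which the jaws open and shut, and the axes are right-handed (so a half turn about z gives the same grasp; the last joint's range is limited). The gripper opens to 85 mm and grips with 20 to 120 N. Pads are 22 mm wide; open, the fingers measure 114 mm over their backs; the gripper's body (76 mm by 85 mm) begins 54 mm behind the grasp point. The pads swing forward as they close: fully open they stand 13 mm farther back than shut.
Start: joints at [1.081, 0.276, 1.505, -0, 1.361, -0.121], TCP at [0.207, 0.536, 0.215] pointing down, gripper open.
Joint ranges: [-2.89, 2.89], [-0.75, 2.08], [0.22, 2.7], [-1.18, 4.32], [0.11, 2.71], [-2.7, 2.7]. Speed limits (rad/s): [2.57, 2.57, 3.14, 3.14, 3.14, 3.14].

## Interface

Orientations are given as a unit quaternion [w, x, y, z].
In Python, from rig import get_state, get_image, sign_off, masks_of, tips_ahead gives the robot as it stands.
- The arm moves only by the tool play_rows, never from a script. Its argument "series" is a list of rows, each an object of numbers: "fingers": the closure, from -1 (fully open) to 1 (shut); "dx", "dy", "dz": the shift along the world's x, y, z in mm; "turn": the turn about the world's z in rad. A call has 1 to 20 rows; each row shifts and turns the pose as measured when the row begins; what a row does not reach is not made up. A row lasts 1/12 s, in which the tool goes at most 41.7 mm and 7.16 degrees, less where a joint would pass 70% of its speed; a pose out of reach is approached as far as the arm can. A call with a gripper value outside its range is refused whole. The fingers move at their own pace and stop on an object; "squeeze" is the grip in N (left out, the last holds). Time passes only in rows, so rows that do not move let the fingers close. It gives the time, the measured TCP pose, the force and the opening at its end, in the units of the state.
- get_state(): the state, without advancing time (a new reading comes with each control period).
- get_image(name): name is "side" or "top"; returns a dict with "pixels" (400x640x3 uint8, red, green, blue), "vfov" (degrees; the focal length in pixels is half the picture's height over the tangent of half this angle, whatever the lens; pixels are square), "cx", "cy" (the principal point, pixels), "rvec" (rotation vector, rad) and "tvec" (3), from world to camera coordinates, as OpenCV has them. Camera axes: x right, y down, z forward; pixel columns grow to the right and rows downward; lengths in m; the calibration is good to about 2 mm. A picture is of the moment at which its call begins. There is no depth.
- sign_off(): hands the job in, once; it reports no verdict.
Trained networks look in a picture, given as the dict that the camera call returned (one of the last four; its "shot" number tells which), for a name from the list of things; names that differ only in an ending like _2 or _b are one class to them, and where a whole thing is asked for, a point or a joint stands for the part that bears it (a point fixed in the world has none). Each returns a list of dicts, best first, with "p" (0 to 1); they miss things now and then, are a little off and sometimes report something else, mostly with a low value. They report only what shows in the picture. A call takes as long as a camera call.
- masks_of(picture, label): "region" (400x640 bool, what is visible of it) and "xy" ([column, row] in pixels, amid what is visible of it).
The state is a dict: "clock": time; "qpos": joint angles; "qd": joint speeds; "effort": joint torques, N m; "position": TCP position; "ee_rot": TCP orientation; "contact_force": force on the tool from outside, world axes, zero at the start; "moment": the same for the moment, N m; "width": finger opening in m.
Only numpy, scipy, OpenCV 4.12 (cv2) and the standard library are available. Lean on these libraries where they do the work, as an engineer would, in place of code of your own. Each camera call takes 0.05 s, during which the arm holds its last target. There are 200 camera calls.

## Working session

There is one attempt and no reset: what is moved stays moved. The work goes in short steps, Python scripts to look and compute and a tool call to move; the robot and the scene stay as the last step left them, time stands still between calls to the robot, and variables do not carry over. Pictures are saved under pics/ and viewed, about 8 in all and at most 12, crops included, and the job is handed in when it is done.

Besides the shell and the picture viewer there is one more tool, called after "Emit:" as name(argument=value, ...), one argument or row to a line, values as JSON. play_rows: Moves the arm, as the interface text tells. Its arguments: {"type":"object","properties":{"series":{"type":"array"},"squeeze":{"type":"number"}},"required":["series"]}

```bash
mkdir -p pics
cat > h.py <<'E'
import numpy as np,cv2
from rig import *
def cam(im):
    f=200/np.tan(np.radians(im['vfov'])/2)
    K=np.array([[f,0,im['cx']],[0,f,im['cy']],[0,0,1]]); R=cv2.Rodrigues(np.array(im['rvec'],float))[0]
    return K,R,np.array(im['tvec'],float)
def ray(im,uv,z):
    K,R,t=cam(im); d=R.T@np.linalg.solve(K,[uv[0],uv[1],1.]); c=-R.T@t
    return c+d*(z-c[2])/d[2]
def proj(im,p):
    K,R,t=cam(im); q=K@(R@np.array(p,float)+t); return q[:2]/q[2]
def save(im,n,crop=None,s=1):
    a=im['pixels'][:,:,::-1]
    if crop: a=a[crop[1]:crop[3],crop[0]:crop[2]]
    cv2.imwrite('pics/'+n,cv2.resize(a,None,fx=s,fy=s,interpolation=cv2.INTER_CUBIC))
E
python3 - <<'E'
from h import *
print(get_state(),tips_ahead)
for n in('top','side'):
    im=get_image(n); save(im,n+'1.png'); K,R,t=cam(im); print(n,K[0,0],im['cx'],im['cy'],-R.T@t)
    for l in ['rail']+['plug%d_top'%i for i in range(1,7)]:
        for m in masks_of(im,l)[:7]: print(l,m['p'],m['xy'],m['region'].sum(),ray(im,m['xy'],.034).round(4))
E
```

```text
{'clock': 0.0, 'qpos': array([ 1.08098759e+00,  2.76632008e-01,  1.50612571e+00,  1.29791986e-05,
        1.36067317e+00, -1.20977535e-01]), 'qd': array([-4.15914294e-04, -7.73037941e-04, -4.89800562e-04, -7.25113371e-05,
        3.61171744e-04,  1.91656890e-03]), 'effort': array([-5.05984226e-04, -4.16773832e+01, -2.45800209e+01, -2.37939039e-04,
        1.10235866e-02, -3.31769215e-06]), 'position': array([0.20703457, 0.53585513, 0.21452157]), 'ee_rot': array([ 4.18805325e-04,  8.24780841e-01,  5.65451783e-01, -8.18181531e-04]), 'contact_force': array([-0.14200794, -0.05303093,  0.3752806 ]), 'moment': array([ 0.01502663,  0.02143771, -0.00399162]), 'width': 0.08527690597807269} 0.011
top 424.99352414216247 319.1380497423207 201.30505448618476 [0.47048162 0.02788137 1.08722804]
rail 0.87 [343.0, 221.1] 2699 [ 0.5415 -0.0666  0.034 ]
plug1_top 0.4 [309.8, 237.3] 34 [0.5005 0.0154 0.034 ]
plug2_top 0.35 [337.0, 221.9] 39 [ 0.5394 -0.0517  0.034 ]
plug3_top 0.5 [338.4, 220.6] 48 [ 0.5426 -0.0552  0.034 ]
plug5_top 0.36 [365.2, 207.7] 34 [ 0.5758 -0.1222  0.034 ]
plug5_top 0.31 [453.7, 248.9] 448 [ 0.4756 -0.3433  0.034 ]
plug6_top 0.67 [453.7, 252.5] 401 [ 0.4667 -0.3431  0.034 ]
plug6_top 0.44 [358.0, 269.3] 338 [ 0.4233 -0.104   0.034 ]
side 515.579338748215 323.69141666152535 197.4552335140025 [ 0.38793534 -0.9280547   0.96200984]
rail 0.7 [314.1, 233.1] 2443 [ 0.5438 -0.0951  0.034 ]
```

Run:
```python
import cv2
a=cv2.imread('pics/top1.png');cv2.imwrite('pics/t1c.png',cv2.resize(a[150:300,270:430],None,fx=4,fy=4,interpolation=2)[:600])
b=cv2.imread('pics/side1.png');cv2.imwrite('pics/s1c.png',cv2.resize(b[150:300,230:430],None,fx=4,fy=4,interpolation=2))
```

```text
(no output)
```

View pics/top1.png

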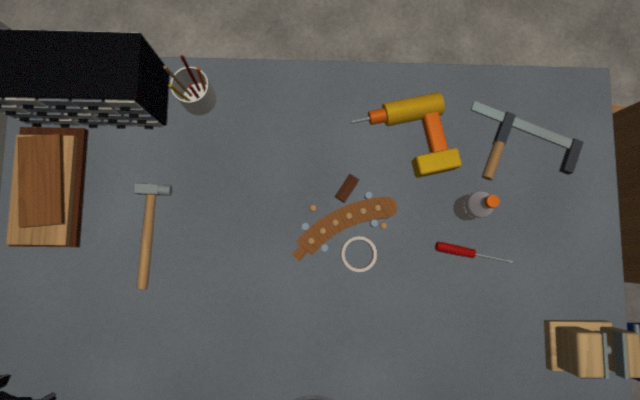

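View pics/t1c.png

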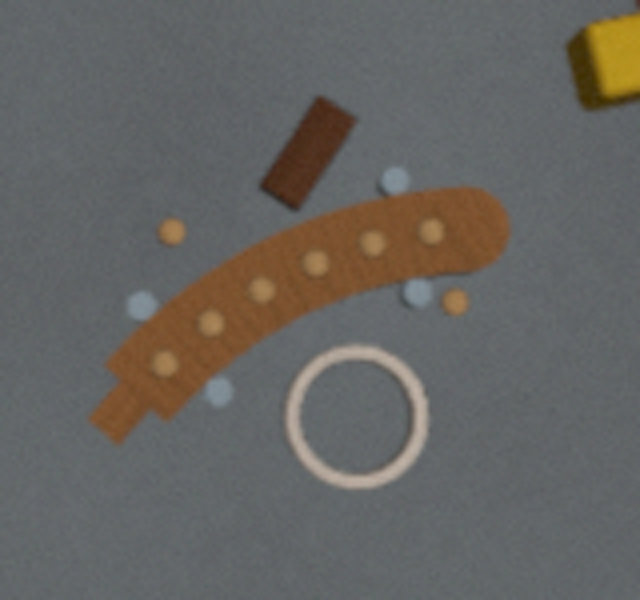

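View pics/s1c.png

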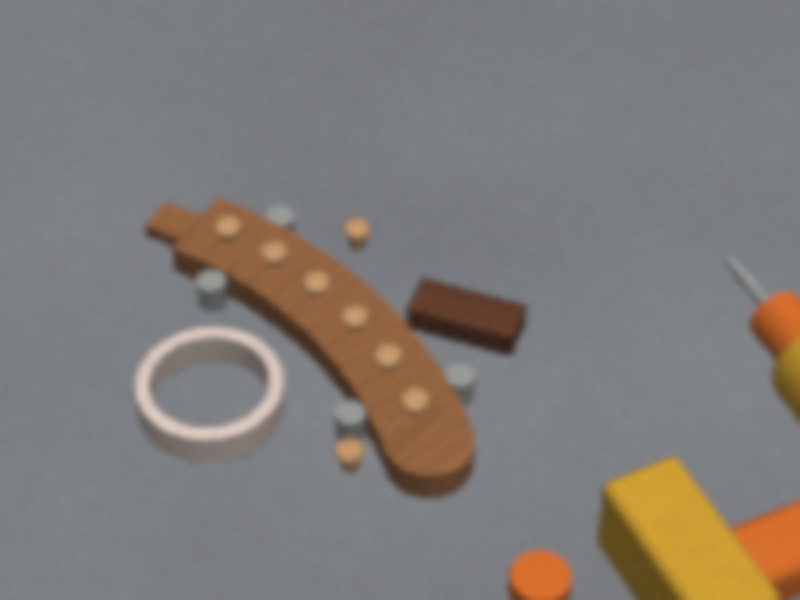

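The top view shows the plugs from the tenon end (about 311,241) to the rounded end (378,208), with the spares outside the rail. Next I'll find the centroids and fit the arc.

```bash
cat >> h.py <<'E'
def heads(im,guess,r=5):
    # centroid of the bright heads near each guess
    v=im['pixels'][:,:,1].astype(float); v=cv2.GaussianBlur(v,(0,0),.7); out=[]
    Y,X=np.mgrid[:400,:640]
    for g in guess:
        c=np.array(g,float)
        for _ in range(6):
            m=(X-c[0])**2+(Y-c[1])**2<r*r; b=np.median(v[m]); w=np.clip(v-b,0,None)*m
            c=np.array([(w*X).sum(),(w*Y).sum()])/w.sum()
        out.append(c)
    return np.array(out)
E
python3 - <<'E'
from h import *
from scipy.optimize import least_squares
T,S=get_image('top'),get_image('side')
gt=np.array([[165,364],[211,323],[262,290],[316,263],[373,243],[432,231]])/4+[270,150]-.4
gs=np.array([[228,226],[274,251],[316,281],[354,315],[388,355],[415,399]])/4+[230,150]-.4
ht,hs=heads(T,gt),heads(S,gs,6)
print((ht-gt).round(1).tolist(),(hs-gs).round(1).tolist())
pt=np.array([ray(T,h,.033) for h in ht]); ps=np.array([ray(S,h,.033) for h in hs])
print(pt.round(4)[:,:2],ps.round(4)[:,:2])
a=(np.arange(6)-2.5)[::-1]*.038/.3
loc=np.c_[-.3+.3*np.cos(a),.3*np.sin(a)]
def mod(p): c,s=np.cos(p[2]),np.sin(p[2]); return loc@np.array([[c,s],[-s,c]])+p[:2]
for q in(pt,ps):
    r=least_squares(lambda p:(mod(p)-q[:,:2]).ravel(),[.54,-.06,1.]); print(r.x,(r.fun.reshape(-1,2)*1e3).round(1).tolist()); print(mod(r.x).round(4).tolist())
E
```

```text
[[-0.0, -0.2], [0.1, -0.0], [0.1, -0.1], [0.1, -0.2], [0.1, -0.0], [-0.1, -0.1]] [[0.1, -0.7], [-0.0, -0.2], [0.2, -0.0], [0.2, -0.1], [-0.0, -0.2], [0.0, -0.2]]
[[ 0.4929  0.0127]
 [ 0.5181 -0.0158]
 [ 0.5391 -0.0472]
 [ 0.5565 -0.0809]
 [ 0.5692 -0.1166]
 [ 0.5773 -0.1533]] [[ 0.4944  0.0151]
 [ 0.5187 -0.0152]
 [ 0.54   -0.0474]
 [ 0.5572 -0.0808]
 [ 0.5701 -0.1167]
 [ 0.5782 -0.1543]]
[ 0.54840422 -0.06368837  0.47060109] [[-0.1, 0.1], [-0.1, 0.2], [0.1, 0.2], [-0.0, -0.0], [0.0, -0.0], [0.1, -0.4]]
[[0.4928, 0.0128], [0.5179, -0.0156], [0.5393, -0.047], [0.5565, -0.0809], [0.5693, -0.1166], [0.5775, -0.1537]]
[ 0.54933922 -0.06342238  0.4620468 ] [[-0.0, -1.6], [0.6, 0.1], [0.3, 0.7], [0.0, 0.1], [-0.4, 0.1], [-0.5, 0.6]]
[[0.4943, 0.0136], [0.5192, -0.0151], [0.5403, -0.0467], [0.5573, -0.0807], [0.5698, -0.1165], [0.5776, -0.1537]]
```

Emit:
play_rows(
  series=[
    {"fingers": 1,"dx": 16,"dy": -29},
    {"fingers": 1,"dx": 16,"dy": -29},
    {"fingers": 1,"dx": 16,"dy": -29},
    {"fingers": 1,"dx": 16,"dy": -29},
    {"fingers": 1,"dx": 16,"dy": -29},
    {"fingers": 1,"dx": 16,"dy": -29},
    {"fingers": 1,"dx": 16,"dy": -29},
    {"fingers": 1,"dx": 16,"dy": -29},
    {"fingers": 1,"dx": 16,"dy": -29},
    {"fingers": 1,"dx": 16,"dy": -29},
    {"fingers": 1,"dx": 16,"dy": -29},
    {"fingers": 1,"dx": 16,"dy": -29},
    {"fingers": 1,"dx": 16,"dy": -29},
    {"fingers": 1,"dx": 16,"dy": -29},
    {"fingers": 1,"dx": 16,"dy": -29},
    {"fingers": 1,"dx": 16,"dy": -29},
    {"fingers": 1,"dx": 16,"dy": -29},
    {"fingers": 1,"dx": 14,"dy": -29},
  ],
  squeeze=20,
)

```text
invalid input at $.series[0]: expected keys fingers, dx, dy, dz, turn
```

All keys are required in each row.

Emit:
play_rows(
  series=[
    {"fingers": 1,"dx": 16,"dy": -29,"dz": 0,"turn": 0},
    {"fingers": 1,"dx": 16,"dy": -29,"dz": 0,"turn": 0},
    {"fingers": 1,"dx": 16,"dy": -29,"dz": 0,"turn": 0},
    {"fingers": 1,"dx": 16,"dy": -29,"dz": 0,"turn": 0},
    {"fingers": 1,"dx": 16,"dy": -29,"dz": 0,"turn": 0},
    {"fingers": 1,"dx": 16,"dy": -29,"dz": 0,"turn": 0},
    {"fingers": 1,"dx": 16,"dy": -29,"dz": 0,"turn": 0},
    {"fingers": 1,"dx": 16,"dy": -29,"dz": 0,"turn": 0},
    {"fingers": 1,"dx": 16,"dy": -29,"dz": 0,"turn": 0},
    {"fingers": 1,"dx": 16,"dy": -29,"dz": 0,"turn": 0},
    {"fingers": 1,"dx": 16,"dy": -29,"dz": 0,"turn": 0},
    {"fingers": 1,"dx": 16,"dy": -29,"dz": 0,"turn": 0},
    {"fingers": 1,"dx": 16,"dy": -29,"dz": 0,"turn": 0},
    {"fingers": 1,"dx": 16,"dy": -29,"dz": 0,"turn": 0},
    {"fingers": 1,"dx": 16,"dy": -29,"dz": 0,"turn": 0},
    {"fingers": 1,"dx": 16,"dy": -29,"dz": 0,"turn": 0},
    {"fingers": 1,"dx": 16,"dy": -29,"dz": 0,"turn": 0},
    {"fingers": 1,"dx": 14,"dy": -29,"dz": 0,"turn": 0},
  ],
  squeeze=20,
)

```text
clock: 2.4
position: [0.4996, -0.0043, 0.2179]
ee_rot: [-0.001, 0.821, 0.571, 0.006]
contact_force: [-0.0, 0.5, 0.9]
width: -0.0
```

Emit:
play_rows(
  series=[
    {"fingers": 1,"dx": -3,"dy": 9,"dz": -20,"turn": 0},
    {"fingers": 1,"dx": -3,"dy": 8,"dz": -25,"turn": 0},
    {"fingers": 1,"dx": 0,"dy": 0,"dz": -25,"turn": 0},
    {"fingers": 1,"dx": 0,"dy": 0,"dz": -25,"turn": 0},
    {"fingers": 1,"dx": 0,"dy": 0,"dz": -20,"turn": 0},
    {"fingers": 1,"dx": 0,"dy": 0,"dz": -15,"turn": 0},
    {"fingers": 1,"dx": 0,"dy": 0,"dz": -10,"turn": 0},
    {"fingers": 1,"dx": 0,"dy": 0,"dz": 0,"turn": 0},
    {"fingers": 1,"dx": 0,"dy": 0,"dz": 0,"turn": 0},
  ],
)

```text
clock: 3.15
position: [0.5001, 0.0026, 0.0743]
ee_rot: [0.004, 0.825, 0.565, 0.009]
contact_force: [-0.1, -0.8, 0.4]
width: 0.0004
```

Run:
```python
from h import *
s=get_state();print(s['position'],s['contact_force'])
im=get_image('side'); save(im,'s2.png',(230,120,430,270),4)
p=s['position'];print(((proj(im,p-[0,0,.011])-[230,120])*4).round())
```

```text
[0.50008308 0.0025855  0.07431888] [-0.11083503 -0.79286855  0.37439875]
[236. 320.]
```

View pics/s2.png

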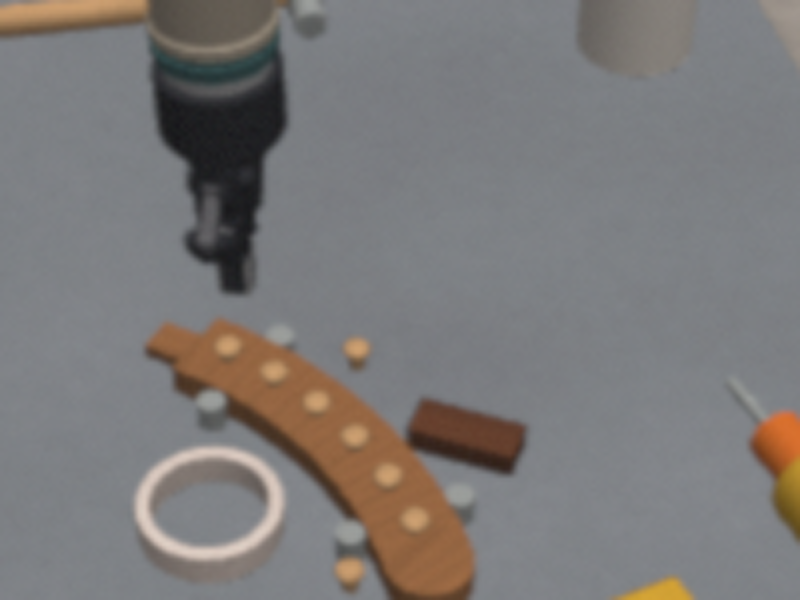

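The tips appear about 7 px above where I predicted. Before descending I'll check with a settle and the top camera.

Emit:
play_rows(
  series=[
    {"fingers": 1,"dx": 0,"dy": 0,"dz": 0,"turn": 0},
    {"fingers": 1,"dx": 0,"dy": 0,"dz": 0,"turn": 0},
    {"fingers": 1,"dx": 0,"dy": 0,"dz": 0,"turn": 0},
  ],
)

```text
clock: 3.45
position: [0.5021, 0.0024, 0.0769]
ee_rot: [0.006, 0.825, 0.565, 0.011]
contact_force: [-0.3, -0.1, -0.2]
width: -0.0
```

Run:
```python
from h import *
out=[]
for n,c in (('side',(260,150,360,250)),('top',(270,190,370,290))):
    s=get_state();im=get_image(n); p=s['position'];print(p,s['clock'],s['contact_force'],s['qd'].round(3))
    a=im['pixels'][:,:,::-1].copy()[c[1]:c[3],c[0]:c[2]]; a=cv2.resize(a,None,fx=4,fy=4,interpolation=2)
    for d,col in((.011,(0,0,255)),(0,(0,255,0)),(-.008,(255,0,0))):
        q=(proj(im,p-[0,0,d])-c[:2])*4+2; cv2.circle(a,tuple(int(v) for v in q),3,col,-1)
    out.append(a)
cv2.imwrite('pics/st3.png',np.hstack(out))
```

```text
[0.50209027 0.00237521 0.07694286] 3.45 [-0.27292935 -0.14928525 -0.23472488] [-0.001 -0.011 -0.015 -0.002  0.003  0.001]
[0.50228082 0.00236391 0.07710169] 3.5 [ 0.19039954 -0.18241369  0.63965869] [ 0.001  0.002  0.003  0.001 -0.002 -0.   ]
```

View pics/st3.png

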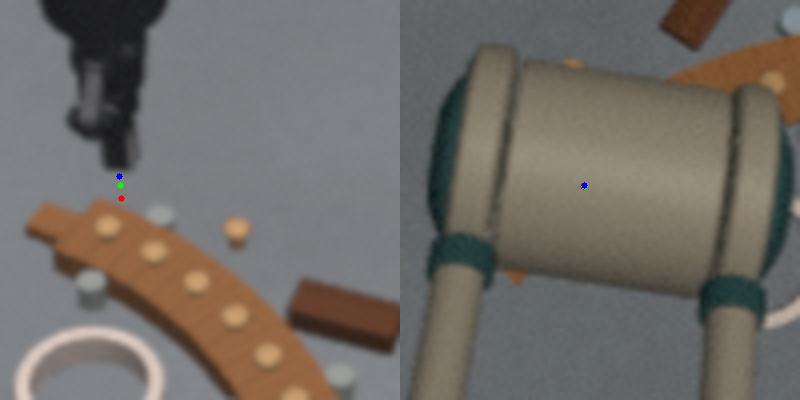

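Run:
```python
from h import *
p=np.array([.207,.5359,.2145]);out=[]
for n in('side','top'):
    im=get_image(n);a=cv2.imread(f'pics/{n}1.png')
    q=proj(im,p);print(n,q)
    x0=int(np.clip(q[0]-50,0,540));y0=int(np.clip(q[1]-60,0,300))
    b=cv2.resize(a[y0:y0+100,x0:x0+100],None,fx=4,fy=4,interpolation=2)
    for d,col in((.011,(0,0,255)),(0,(0,255,0)),(-.06,(255,0,0))):
        r=(proj(im,p-[0,0,d])-[x0,y0])*4+2; cv2.circle(b,tuple(int(v) for v in r),3,col,-1)
    out.append(b)
cv2.imwrite('pics/st4.png',np.hstack(out))
im=get_image('side')
for z in(.06,.066,.075,.085,.095):print(z,ray(im,(289.5,192),z))
```

```text
side [158.76188575  55.61250539]
top [ 39.38420168 384.22708   ]
0.06 [0.50636317 0.03456587 0.06      ]
0.066 [0.50557541 0.02816269 0.066     ]
0.075 [0.50439377 0.01855794 0.075     ]
0.085 [0.50308084 0.00788599 0.085     ]
0.095 [ 0.5017679  -0.00278597  0.095     ]
```

View pics/st4.png

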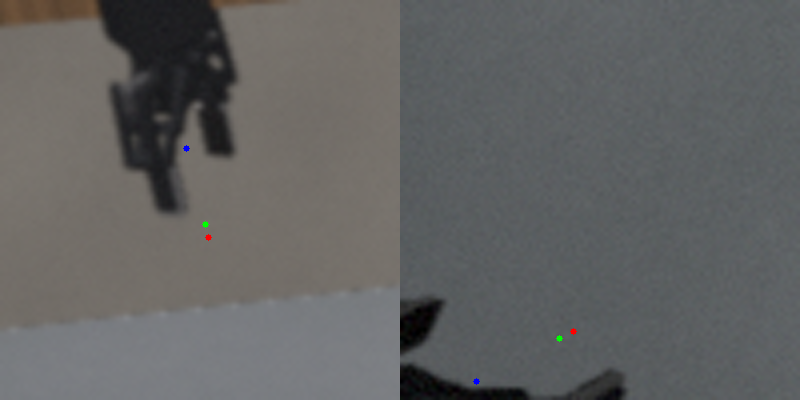

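Run:
```python
from h import *
S,T=get_image('side'),get_image('top')
p=np.array([.207,.5359,.2145])
s0=np.array([108,0]);
qs=proj(S,p);qt=proj(T,p)
so=np.array([int(np.clip(qs[0]-50,0,540)),int(np.clip(qs[1]-60,0,300))]);to=np.array([int(np.clip(qt[0]-50,0,540)),int(np.clip(qt[1]-60,0,300))])
def P(im):K,R,t=cam(im);return K@np.c_[R,t]
for a,b in(((220,155),(38,300)),((170,210),(222,376))):
    X=cv2.triangulatePoints(P(S),P(T),(so+np.array(a)/4.).reshape(2,1),(to+np.array(b)/4.).reshape(2,1));X=X[:3,0]/X[3]
    print(X,(proj(S,X)-so)*4,(proj(T,X)-to)*4)
```

```text
[0.22899741 0.572407   0.24720273] [224.26458038 155.43100772] [ 37.58480258 309.73875378]
[0.1965486  0.48293278 0.25271314] [174.86256882 210.59069097] [221.61902405 386.63685976]
```

Triangulating the start pose gives matching xy within the error of the pixel picks. The tips, though, seem to sit about 2 cm higher than nominal, so I'll find z by touch with small steps.

Emit:
play_rows(
  series=[
    {"fingers": 1,"dx": -5,"dy": 6,"dz": -4,"turn": 0},
    {"fingers": 1,"dx": -4,"dy": 5,"dz": -5,"turn": 0},
    {"fingers": 1,"dx": 0,"dy": 0,"dz": -5,"turn": 0},
    {"fingers": 1,"dx": 0,"dy": 0,"dz": -3,"turn": 0},
    {"fingers": 1,"dx": 0,"dy": 0,"dz": 0,"turn": 0},
    {"fingers": 1,"dx": 0,"dy": 0,"dz": 0,"turn": 0},
  ],
)

```text
clock: 4.3
position: [0.49, 0.0152, 0.0566]
ee_rot: [0.005, 0.825, 0.565, 0.009]
contact_force: [0.4, -0.1, 0.0]
width: -0.0001
```

Emit:
play_rows(
  series=[
    {"fingers": 1,"dx": 3,"dy": -2,"dz": -3,"turn": 0},
    {"fingers": 1,"dx": 0,"dy": 0,"dz": -3,"turn": 0},
    {"fingers": 1,"dx": 0,"dy": 0,"dz": 0,"turn": 0},
  ],
)

```text
clock: 4.55
position: [0.4938, 0.0128, 0.0501]
ee_rot: [0.005, 0.825, 0.565, 0.009]
contact_force: [-0.2, -0.2, -0.2]
width: -0.0003
```

Run:
```python
from h import *
im=get_image('side');s=get_state();p=s['position'];print(p,s['contact_force'])
c=(250,150,350,250)
a=cv2.resize(im['pixels'][c[1]:c[3],c[0]:c[2],::-1],None,fx=6,fy=6,interpolation=2)
for d,col in((.011,(0,0,255)),(0,(0,255,0))):
    q=(proj(im,p-[0,0,d])-c[:2])*6+3; cv2.circle(a,tuple(int(v) for v in q),3,col,-1)
cv2.imwrite('pics/s5.png',a)
```

```text
[0.49414881 0.01277139 0.05037994] [ 1.33919887 -0.36872755 -0.37347018]
```

View pics/s5.png

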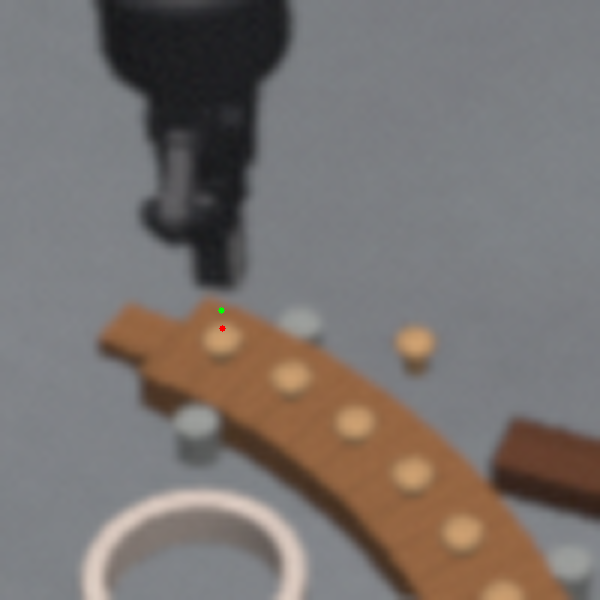

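Still no contact, and the tips are visibly about 24 mm above nominal. I'll keep descending gently.

Emit:
play_rows(
  series=[
    {"fingers": 1,"dx": 0,"dy": 0,"dz": -3,"turn": 0},
    {"fingers": 1,"dx": 0,"dy": 0,"dz": -3,"turn": 0},
    {"fingers": 1,"dx": 0,"dy": 0,"dz": -3,"turn": 0},
    {"fingers": 1,"dx": 0,"dy": 0,"dz": 0,"turn": 0},
  ],
)

```text
clock: 4.93
position: [0.4948, 0.0124, 0.0408]
ee_rot: [0.006, 0.825, 0.565, 0.01]
contact_force: [0.1, 0.3, 0.1]
width: 0.0002
```

Emit:
play_rows(
  series=[
    {"fingers": 1,"dx": -1,"dy": 0,"dz": -2,"turn": 0},
    {"fingers": 1,"dx": 0,"dy": 0,"dz": -2,"turn": 0},
    {"fingers": 1,"dx": 0,"dy": 0,"dz": -2,"turn": 0},
    {"fingers": 1,"dx": 0,"dy": 0,"dz": 0,"turn": 0},
  ],
)

```text
clock: 5.27
position: [0.4934, 0.0125, 0.034]
ee_rot: [0.006, 0.825, 0.565, 0.01]
contact_force: [0.3, -0.5, -0.0]
width: -0.0001
```

Run:
```python
from h import *
im=get_image('side');s=get_state();p=s['position'];print(p,s['contact_force'])
c=(250,150,350,250)
a=cv2.resize(im['pixels'][c[1]:c[3],c[0]:c[2],::-1],None,fx=6,fy=6,interpolation=2)
cv2.imwrite('pics/s6.png',a)
```

```text
[0.49355901 0.01243603 0.03412317] [ 0.19376625  0.67958853 -0.2948556 ]
```

View pics/s6.png

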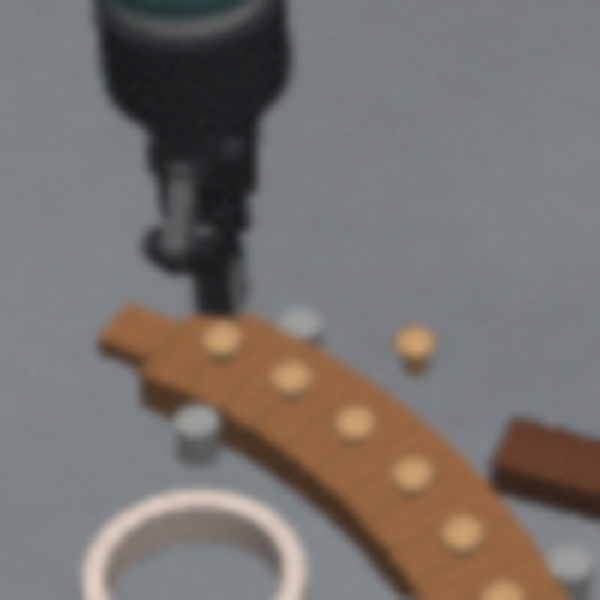

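The tip's rail-edge clearance is still consistent with a z offset, so I'll probe lower in small steps.

Emit:
play_rows(
  series=[
    {"fingers": 1,"dx": 0,"dy": 0,"dz": -2,"turn": 0},
    {"fingers": 1,"dx": 0,"dy": 0,"dz": -2,"turn": 0},
    {"fingers": 1,"dx": 0,"dy": 0,"dz": 0,"turn": 0},
  ],
)

```text
clock: 5.57
position: [0.4939, 0.0124, 0.03]
ee_rot: [0.006, 0.825, 0.565, 0.01]
contact_force: [0.8, -0.4, -1.5]
width: -0.0001
```

Emit:
play_rows(
  series=[
    {"fingers": 1,"dx": 0,"dy": 0,"dz": -2,"turn": 0},
    {"fingers": 1,"dx": 0,"dy": 0,"dz": -2,"turn": 0},
    {"fingers": 1,"dx": 0,"dy": 0,"dz": 0,"turn": 0},
  ],
)

```text
clock: 5.82
position: [0.4939, 0.0125, 0.0256]
ee_rot: [0.006, 0.825, 0.565, 0.01]
contact_force: [-0.4, -0.6, 0.6]
width: -0.0
```

Run:
```python
from h import *
im=get_image('side');s=get_state();p=s['position'];print(p,s['contact_force'])
c=(265,170,325,230)
a=cv2.resize(im['pixels'][c[1]:c[3],c[0]:c[2],::-1],None,fx=10,fy=10,interpolation=2)
cv2.imwrite('pics/s7.png',a)
```

```text
[0.49400618 0.01240194 0.02573423] [0.36393595 0.01117212 1.00476328]
```

View pics/s7.png

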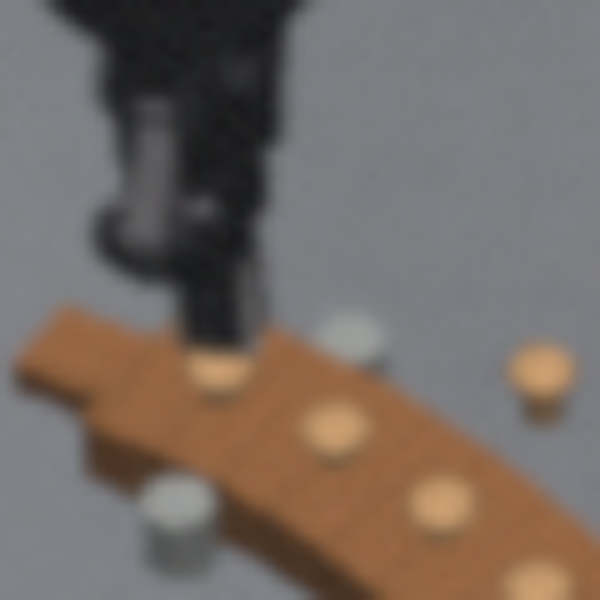

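The finger now occludes the rail and the far part of plug 1 and is nearly touching it. That confirms a pure z offset with good xy. I'll press on.

Emit:
play_rows(
  series=[
    {"fingers": 1,"dx": 0,"dy": 0,"dz": -2,"turn": 0},
    {"fingers": 1,"dx": 0,"dy": 0,"dz": -2,"turn": 0},
    {"fingers": 1,"dx": 0,"dy": 0,"dz": 0,"turn": 0},
  ],
)

```text
clock: 6.12
position: [0.4942, 0.0124, 0.0215]
ee_rot: [0.006, 0.825, 0.565, 0.01]
contact_force: [-0.2, 0.3, -0.1]
width: -0.0001
```

Emit:
play_rows(
  series=[
    {"fingers": 1,"dx": 0,"dy": 0,"dz": -2,"turn": 0},
    {"fingers": 1,"dx": 0,"dy": 0,"dz": -2,"turn": 0},
  ],
)

```text
clock: 6.28
position: [0.4945, 0.0124, 0.0176]
ee_rot: [0.006, 0.825, 0.565, 0.011]
contact_force: [-0.8, -0.4, 2.2]
width: -0.0003
```

Emit:
play_rows(
  series=[
    {"fingers": 1,"dx": 0,"dy": 0,"dz": -2,"turn": 0},
    {"fingers": 1,"dx": 0,"dy": 0,"dz": -2,"turn": 0},
  ],
)

```text
clock: 6.45
position: [0.4945, 0.0124, 0.0136]
ee_rot: [0.006, 0.825, 0.565, 0.011]
contact_force: [-0.5, -0.1, 2.7]
width: 0.0002
```

Emit:
play_rows(
  series=[
    {"fingers": 1,"dx": 0,"dy": 0,"dz": -2,"turn": 0},
  ],
)

```text
clock: 6.53
position: [0.4946, 0.0124, 0.0118]
ee_rot: [0.006, 0.825, 0.565, 0.011]
contact_force: [-5.3, 0.3, 27.8]
width: -0.0001
```

Emit:
play_rows(
  series=[
    {"fingers": 1,"dx": 0,"dy": 0,"dz": -1,"turn": 0},
  ],
)

```text
clock: 6.62
position: [0.4946, 0.0123, 0.0119]
ee_rot: [0.006, 0.825, 0.565, 0.011]
contact_force: [-6.1, 0.4, 22.0]
width: -0.0002
```

Plug 1 hits its hard stop at TCP z about 0.012, peaking at 28 N. I'll use 1 mm steps at the end from now on. Lift 14 mm and go over plug 2.

Emit:
play_rows(
  series=[
    {"fingers": 1,"dx": 0,"dy": 0,"dz": 6,"turn": 0},
    {"fingers": 1,"dx": 0,"dy": 0,"dz": 8,"turn": 0},
    {"fingers": 1,"dx": 7,"dy": -9,"dz": 0,"turn": 0},
    {"fingers": 1,"dx": 8,"dy": -9,"dz": 0,"turn": 0},
    {"fingers": 1,"dx": 6,"dy": -7,"dz": 0,"turn": 0},
    {"fingers": 1,"dx": 2,"dy": -2,"dz": 0,"turn": 0},
    {"fingers": 1,"dx": 0,"dy": 0,"dz": 0,"turn": 0},
  ],
)

```text
clock: 7.2
position: [0.5213, -0.0183, 0.0263]
ee_rot: [0.007, 0.825, 0.565, 0.012]
contact_force: [0.4, 0.1, -0.6]
width: 0.0001
```

Run:
```python
from h import *
im=get_image('side');s=get_state();p=s['position'];print(p,s['contact_force'])
c=(265,170,325,230)
a=cv2.resize(im['pixels'][c[1]:c[3],c[0]:c[2],::-1],None,fx=10,fy=10,interpolation=2)
cv2.imwrite('pics/s8.png',a)
```

```text
[ 0.52101964 -0.01810585  0.02626995] [ 0.97178796 -0.11139201  0.33882832]
```

View pics/s8.png

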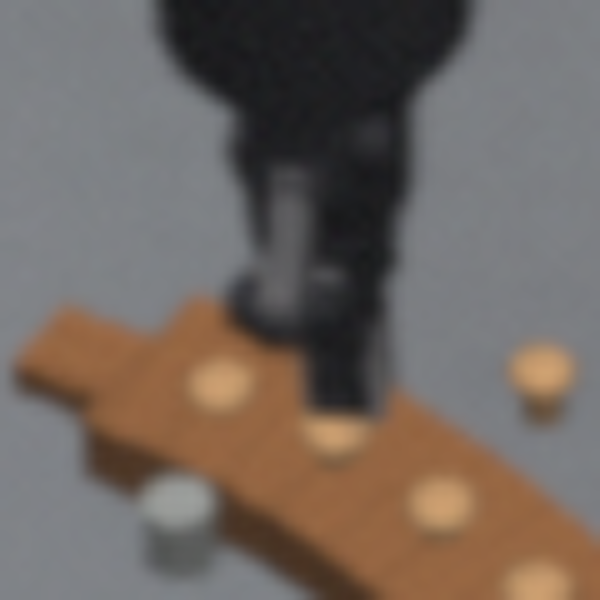

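Plug 1 is seated: its head sits lower than before, at about pixel (287,208). Correcting 2.5 mm and pressing plug 2.

Emit:
play_rows(
  series=[
    {"fingers": 1,"dx": -2.5,"dy": 2,"dz": -2,"turn": 0},
    {"fingers": 1,"dx": 0,"dy": 0,"dz": -2,"turn": 0},
    {"fingers": 1,"dx": 0,"dy": 0,"dz": -2,"turn": 0},
    {"fingers": 1,"dx": 0,"dy": 0,"dz": -2,"turn": 0},
    {"fingers": 1,"dx": 0,"dy": 0,"dz": -2,"turn": 0},
    {"fingers": 1,"dx": 0,"dy": 0,"dz": -1,"turn": 0},
    {"fingers": 1,"dx": 0,"dy": 0,"dz": -1,"turn": 0},
    {"fingers": 1,"dx": 0,"dy": 0,"dz": -1,"turn": 0},
  ],
)

```text
clock: 7.92
position: [0.5175, -0.016, 0.0121]
ee_rot: [0.008, 0.825, 0.566, 0.011]
contact_force: [-0.9, -1.3, 8.1]
width: 0.0003
```

Emit:
play_rows(
  series=[
    {"fingers": 1,"dx": 0,"dy": 0,"dz": -1,"turn": 0},
    {"fingers": 1,"dx": 0,"dy": 0,"dz": -1,"turn": 0},
  ],
)

```text
clock: 8.08
position: [0.5176, -0.016, 0.012]
ee_rot: [0.008, 0.824, 0.566, 0.011]
contact_force: [-2.5, -1.5, 12.4]
width: 0.0003
```

Plug 2 is home (same stop height). On to plug 3, allowing for the roughly 3 mm overshoot.

Emit:
play_rows(
  series=[
    {"fingers": 1,"dx": 0,"dy": 0,"dz": 6,"turn": 0},
    {"fingers": 1,"dx": 0,"dy": 0,"dz": 8,"turn": 0},
    {"fingers": 1,"dx": 6,"dy": -9,"dz": 0,"turn": 0},
    {"fingers": 1,"dx": 7,"dy": -10,"dz": 0,"turn": 0},
    {"fingers": 1,"dx": 4,"dy": -7,"dz": 0,"turn": 0},
    {"fingers": 1,"dx": 1,"dy": -2,"dz": 0,"turn": 0},
    {"fingers": 1,"dx": 0,"dy": 0,"dz": 0,"turn": 0},
  ],
)

```text
clock: 8.67
position: [0.5373, -0.0466, 0.0266]
ee_rot: [0.007, 0.824, 0.566, 0.011]
contact_force: [-0.2, 0.1, 0.8]
width: 0.0001
```

Emit:
play_rows(
  series=[
    {"fingers": 1,"dx": 2,"dy": 0,"dz": -2,"turn": 0},
    {"fingers": 1,"dx": 0,"dy": 0,"dz": -2,"turn": 0},
    {"fingers": 1,"dx": 0,"dy": 0,"dz": -2,"turn": 0},
    {"fingers": 1,"dx": 0,"dy": 0,"dz": -2,"turn": 0},
    {"fingers": 1,"dx": 0,"dy": 0,"dz": -2,"turn": 0},
    {"fingers": 1,"dx": 0,"dy": 0,"dz": -1,"turn": 0},
    {"fingers": 1,"dx": 0,"dy": 0,"dz": -1,"turn": 0},
    {"fingers": 1,"dx": 0,"dy": 0,"dz": -1,"turn": 0},
    {"fingers": 1,"dx": 0,"dy": 0,"dz": -1,"turn": 0},
    {"fingers": 1,"dx": 0,"dy": 0,"dz": -1,"turn": 0},
  ],
)

```text
clock: 9.5
position: [0.5394, -0.0473, 0.0121]
ee_rot: [0.008, 0.824, 0.566, 0.011]
contact_force: [-2.9, -0.0, 12.2]
width: -0.0
```

Emit:
play_rows(
  series=[
    {"fingers": 1,"dx": 0,"dy": 0,"dz": 6,"turn": 0},
    {"fingers": 1,"dx": 0,"dy": 0,"dz": 8,"turn": 0},
    {"fingers": 1,"dx": 5,"dy": -10,"dz": 0,"turn": 0},
    {"fingers": 1,"dx": 5,"dy": -11,"dz": 0,"turn": 0},
    {"fingers": 1,"dx": 4,"dy": -8,"dz": 0,"turn": 0},
    {"fingers": 1,"dx": 1,"dy": -2,"dz": 0,"turn": 0},
    {"fingers": 1,"dx": 0,"dy": 0,"dz": 0,"turn": 0},
  ],
)

```text
clock: 10.08
position: [0.5558, -0.0812, 0.0269]
ee_rot: [0.008, 0.824, 0.566, 0.011]
contact_force: [0.3, 0.5, -1.1]
width: -0.0001
```

Plug 3 is home. Now plug 4 (target 0.5568, -0.0809), then over plug 5.

Emit:
play_rows(
  series=[
    {"fingers": 1,"dx": 1,"dy": 0,"dz": -2,"turn": 0},
    {"fingers": 1,"dx": 0,"dy": 0,"dz": -2,"turn": 0},
    {"fingers": 1,"dx": 0,"dy": 0,"dz": -2,"turn": 0},
    {"fingers": 1,"dx": 0,"dy": 0,"dz": -2,"turn": 0},
    {"fingers": 1,"dx": 0,"dy": 0,"dz": -2,"turn": 0},
    {"fingers": 1,"dx": 0,"dy": 0,"dz": -1,"turn": 0},
    {"fingers": 1,"dx": 0,"dy": 0,"dz": -1,"turn": 0},
    {"fingers": 1,"dx": 0,"dy": 0,"dz": -1,"turn": 0},
    {"fingers": 1,"dx": 0,"dy": 0,"dz": -1,"turn": 0},
    {"fingers": 1,"dx": 0,"dy": 0,"dz": -1,"turn": 0},
  ],
)

```text
clock: 10.92
position: [0.5568, -0.082, 0.012]
ee_rot: [0.008, 0.824, 0.566, 0.01]
contact_force: [-3.7, 0.5, 12.5]
width: 0.0001
```

Emit:
play_rows(
  series=[
    {"fingers": 1,"dx": 0,"dy": 0,"dz": 6,"turn": 0},
    {"fingers": 1,"dx": 0,"dy": 0,"dz": 8,"turn": 0},
    {"fingers": 1,"dx": 4,"dy": -11,"dz": 0,"turn": 0},
    {"fingers": 1,"dx": 4,"dy": -11,"dz": 0,"turn": 0},
    {"fingers": 1,"dx": 3,"dy": -9,"dz": 0,"turn": 0},
    {"fingers": 1,"dx": 1,"dy": -2,"dz": 0,"turn": 0},
    {"fingers": 1,"dx": 0,"dy": 0,"dz": 0,"turn": 0},
  ],
)

```text
clock: 11.5
position: [0.5698, -0.1181, 0.0266]
ee_rot: [0.008, 0.824, 0.566, 0.011]
contact_force: [-0.3, 0.0, 0.1]
width: -0.0001
```

Plug 4 is home. Now plug 5 (target 0.5695, -0.1166), then over plug 6.

Emit:
play_rows(
  series=[
    {"fingers": 1,"dx": 0,"dy": 1,"dz": -2,"turn": 0},
    {"fingers": 1,"dx": 0,"dy": 0,"dz": -2,"turn": 0},
    {"fingers": 1,"dx": 0,"dy": 0,"dz": -2,"turn": 0},
    {"fingers": 1,"dx": 0,"dy": 0,"dz": -2,"turn": 0},
    {"fingers": 1,"dx": 0,"dy": 0,"dz": -2,"turn": 0},
    {"fingers": 1,"dx": 0,"dy": 0,"dz": -1,"turn": 0},
    {"fingers": 1,"dx": 0,"dy": 0,"dz": -1,"turn": 0},
    {"fingers": 1,"dx": 0,"dy": 0,"dz": -1,"turn": 0},
    {"fingers": 1,"dx": 0,"dy": 0,"dz": -1,"turn": 0},
    {"fingers": 1,"dx": 0,"dy": 0,"dz": -1,"turn": 0},
  ],
)

```text
clock: 12.33
position: [0.5695, -0.1177, 0.0121]
ee_rot: [0.008, 0.824, 0.567, 0.01]
contact_force: [-2.7, -1.3, 10.7]
width: 0.0001
```

Emit:
play_rows(
  series=[
    {"fingers": 1,"dx": 0,"dy": 0,"dz": 6,"turn": 0},
    {"fingers": 1,"dx": 0,"dy": 0,"dz": 8,"turn": 0},
    {"fingers": 1,"dx": 3,"dy": -11,"dz": 0,"turn": 0},
    {"fingers": 1,"dx": 3,"dy": -11,"dz": 0,"turn": 0},
    {"fingers": 1,"dx": 2,"dy": -9,"dz": 0,"turn": 0},
    {"fingers": 1,"dx": 0,"dy": -2,"dz": 0,"turn": 0},
    {"fingers": 1,"dx": 0,"dy": 0,"dz": 0,"turn": 0},
  ],
)

```text
clock: 12.92
position: [0.5783, -0.1537, 0.0267]
ee_rot: [0.008, 0.824, 0.566, 0.01]
contact_force: [0.2, -0.2, -0.3]
width: -0.0001
```

Emit:
play_rows(
  series=[
    {"fingers": 1,"dx": -0.5,"dy": 0,"dz": -2,"turn": 0},
    {"fingers": 1,"dx": 0,"dy": 0,"dz": -2,"turn": 0},
    {"fingers": 1,"dx": 0,"dy": 0,"dz": -2,"turn": 0},
    {"fingers": 1,"dx": 0,"dy": 0,"dz": -2,"turn": 0},
    {"fingers": 1,"dx": 0,"dy": 0,"dz": -2,"turn": 0},
    {"fingers": 1,"dx": 0,"dy": 0,"dz": -1,"turn": 0},
    {"fingers": 1,"dx": 0,"dy": 0,"dz": -1,"turn": 0},
    {"fingers": 1,"dx": 0,"dy": 0,"dz": -1,"turn": 0},
    {"fingers": 1,"dx": 0,"dy": 0,"dz": -1,"turn": 0},
    {"fingers": 1,"dx": 0,"dy": 0,"dz": -1,"turn": 0},
  ],
)

```text
clock: 13.75
position: [0.5773, -0.1544, 0.0121]
ee_rot: [0.008, 0.824, 0.567, 0.01]
contact_force: [-3.0, -0.3, 10.1]
width: -0.0002
```

Emit:
play_rows(
  series=[
    {"fingers": 1,"dx": 0,"dy": 0,"dz": 6,"turn": 0},
    {"fingers": 1,"dx": 0,"dy": 0,"dz": 8,"turn": 0},
    {"fingers": 1,"dx": 0,"dy": 0,"dz": 0,"turn": 0},
  ],
)

```text
clock: 14.0
position: [0.577, -0.1535, 0.0268]
ee_rot: [0.007, 0.824, 0.567, 0.01]
contact_force: [0.7, -0.1, -0.2]
width: 0.0003
```

Run:
```python
from h import *
im=get_image('side');s=get_state();print(s['position'],s['contact_force'])
save(im,'s9.png',(260,160,360,260),6)
```

```text
[ 0.57662579 -0.15332395  0.02616043] [-0.52418756 -0.46186748 -0.28601581]
```

View pics/s9.png

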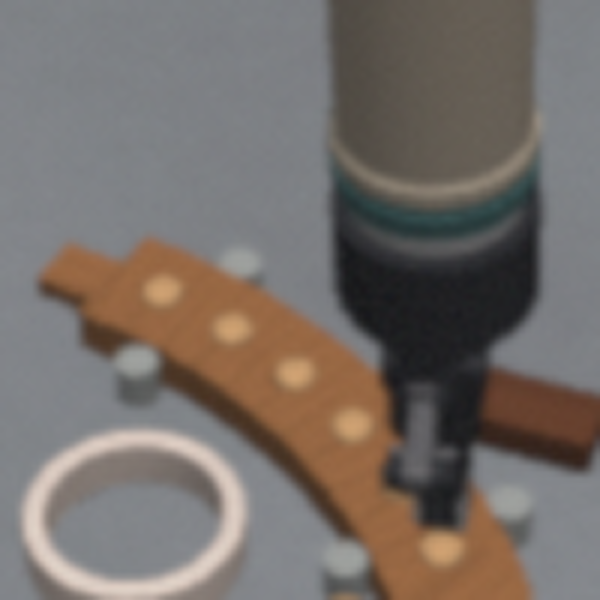

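Plugs 1–4 and 6 show as seated; plug 5 is hidden by the gripper but hit the same stop. I'll lift clear and check all six.

Emit:
play_rows(
  series=[
    {"fingers": 1,"dx": 0,"dy": 0,"dz": 10,"turn": 0},
    {"fingers": 1,"dx": 0,"dy": 0,"dz": 20,"turn": 0},
    {"fingers": 1,"dx": 0,"dy": 0,"dz": 25,"turn": 0},
    {"fingers": 1,"dx": 0,"dy": 0,"dz": 25,"turn": 0},
    {"fingers": 1,"dx": 0,"dy": 0,"dz": 25,"turn": 0},
    {"fingers": 1,"dx": 0,"dy": 0,"dz": 25,"turn": 0},
    {"fingers": 1,"dx": 0,"dy": 0,"dz": 15,"turn": 0},
    {"fingers": 1,"dx": 0,"dy": 0,"dz": 0,"turn": 0},
    {"fingers": 1,"dx": 0,"dy": 0,"dz": 0,"turn": 0},
  ],
)

```text
clock: 14.8
position: [0.5731, -0.1509, 0.1787]
ee_rot: [0.004, 0.824, 0.567, 0.009]
contact_force: [-0.7, 0.8, -0.6]
width: -0.0002
```

Run:
```python
from h import *
im=get_image('side');s=get_state();print(s['position'],s['contact_force'])
save(im,'s10.png',(260,150,360,270),5)
g=np.array([[228,226],[274,251],[316,281],[354,315],[388,355],[415,399]])/4+[230,150]-.4
h=heads(im,g+[0,1],6); print((h-g).round(2).tolist())
```

```text
[ 0.57315814 -0.15099639  0.17854947] [-1.08095383 -0.323452    0.15048264]
[[0.08, 1.84], [0.16, 1.87], [0.26, 1.79], [0.24, 1.94], [0.04, 1.71], [-0.09, 1.58]]
```

View pics/s10.png

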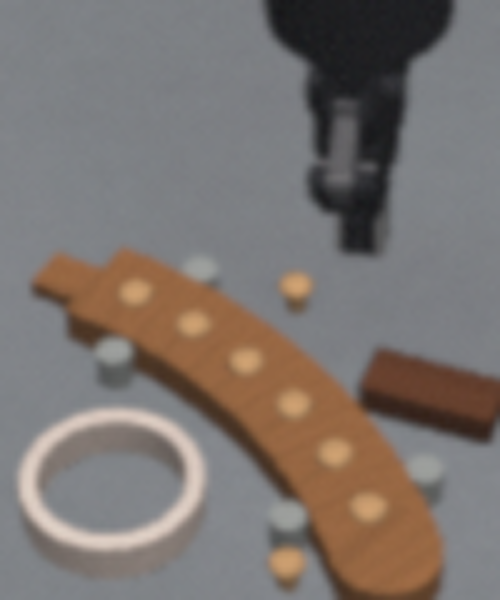

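All six heads sit flat on the rail, having moved down about 1.6–1.9 px each. The spares, tape and offcut haven't moved, and the hand is clear.

```bash
python3 -c "from rig import *; print(sign_off())"
```

```text
the job is handed in; nothing more can be done
None
```

I pressed the six plugs home one after another, from the tenon end to the rounded end, with shut fingers. Between plugs the fingertips rose only about 15 mm. I then lifted clear and handed the job in at about 15 s of the 51 s allowed.

- **Plugs home:** every plug stopped hard at the same TCP height, about 12 mm. In the last side picture all six heads sit on the rail.
- **Force:** the highest reading was about 28 N, on plug 1. The readings at the end of the press on plugs 2–6 were about 10–13 N. I only read the force at the end of each call, so a brief peak in between could have been higher.
- **Surroundings:** in the last side picture the spare plugs, tape roll and offcut look unmoved. I did not recheck the glue bottle, screwdriver or mallet, but the hand never came near them while low.
- **Hand clear:** the last force reading was near zero.

**One disagreement:** the fingertips were about 27 mm higher than the reported TCP position and the 11 mm tip distance implied. I saw this in the side camera, so I set the pressing height by touch rather than from the nominal numbers. The sideways position was good as reported.

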